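# Fill the table condiment caddy, leave the kitchen's own jars

## Robot

A 6-joint arm with a two-finger parallel gripper is mounted at the origin on a cart in front of the work surface, level with it; the furniture and walls round the work are solid. World frame = base frame: x ahead of the robot, y to its left, z up, the work surface at z = 0. Lengths are in m, angles in rad, forces in N, time in s.
With the tool pointing down it reaches from about 0.325 to 0.775 m from the base axis. Payload 9.3 kg.
Tool frame: the origin (TCP) lies at the very end of the fingers, on their centre line; the grasp point (between the pads) lies 19 mm behind it (manip.tcp_to_grasp is the distance from the TCP to the grasp point, in m); z points along the fingers, y is the line along which they close (so a half turn about z gives the same grasp; the last joint's range is limited). The gripper opens to 85 mm and grips with 20 to 120 N. Pads are 22 mm wide; open, the fingers measure 114 mm over their backs; the gripper's body (76 mm by 85 mm) begins 54 mm behind the grasp point. The pads swing forward as they close: fully open they stand 13 mm farther back than shut.
Start: joints at [1.011, 0.259, 0.021, 1.334, 0, 1.418], TCP at [0.218, 0.505, 0.231] pointing down, gripper open.
Joint ranges: [-3.04, 3.04], [-0.91, 1.82], [-1.04, 1.36], [-1.92, 1.95], [-1.52, 1.45], [-3.14, 3.14]. Speed limits (rad/s): [2.22, 2.22, 2.79, 3.14, 3.14, 3.14].

## Interface

Orientations are given as a rotation vector (axis times angle).
In Python, from plant import manip, viewer, workorder gives the robot as it stands. The module is installed in compiled form; this text tells all that it offers.
- The arm moves only by the tool servo_tool, never from a script. Its argument "motion" is one flat list of numbers, 5 for each row, row after row: the opening, from 0 (shut) to 1 (fully open), then the shift along the tool's x, y, z in cm, then the turn about the tool's z in degrees. In form: [jaw, dx, dy, dz, twist, jaw, dx, dy, dz, twist, ...]. A call has exactly 8 rows; each row shifts and turns the commanded pose from where the row before left it, along the tool's axes as they then stand; what a row does not reach is not made up. A row lasts 1/12 s, in which the tool goes at most 41.7 mm and 7.16 degrees, less where a joint would pass 70% of its speed; a pose out of reach is approached as far as the arm can. A call with a gripper value outside its range is refused whole. The fingers move at their own pace and stop on an object; "squeeze" is the grip in N (left out, the last holds). Time passes only in rows, so rows that do not move let the fingers close, or fill a call up. It gives the time, the measured TCP pose, the force, the opening and the grip force at its end, in the units of the state.
- manip.read_state(): the state, without advancing time (a new reading comes with each control period).
- viewer.read_camera(name): name is "scene" or "top"; returns a dict with "pixels" (400x640x3 uint8, red, green, blue), "fx", "fy", "cx", "cy" (pixels), "xyz" and "rotation" of the camera in the world. Camera axes: x right, y up, looking along -z (the intrinsics and any distortion apply to the point x, -y, -z); pixel columns grow to the right and rows downward; lengths in m; the calibration is good to about 2 mm. A picture is of the moment at which its call begins. There is no depth.
- workorder.sign_off(): hands the job in; it is judged then, once.
Trained networks look in a picture, given as the dict that the camera call returned (one of the last four; its "shot" number tells which), for a name from the list of things; names that differ only in an ending like _2 or _b are one class to them, and where a whole thing is asked for, a point or a joint stands for the part that bears it (a point fixed in the world has none). Each returns a list of dicts, best first, with "score" (0 to 1); they miss things now and then, are a little off and sometimes report something else, mostly with a low value. They report only what shows in the picture. A call takes as long as a camera call. They do not tell look-alikes from the thing itself.
- viewer.masks_of(picture, thing): "pixels" (400x640 bool, what is visible of it) and "box" ([left, top, right, bottom] in pixels, round what is visible of it).
The state is a dict: "t": time; "joint_positions": joint angles; "qvel": joint speeds; "joint_efforts": joint torques, N m; "tcp_pos": TCP position; "tool_rot": TCP orientation; "ft_force": force on the tool from outside, world axes, zero at the start; "ft_torque": the same for the moment, N m; "finger_gap": finger opening in m; "finger_force": force on a finger pad.
Only numpy, scipy, OpenCV 4.12 (cv2) and the standard library are available. Lean on these libraries where they do the work, as an engineer would, in place of code of your own. Each camera call takes 0.05 s, during which the arm holds its last target. There are 200 camera calls.

## Task

Make up the bamboo condiment caddy for the next table: stand the green-lidded chili jar in the large steel cup, the small white spice jar in the small round steel cup, the yellow-capped oil bottle in the tall black cup and the green toothpick box in the oblong cup, each upright and fully down. Set each one down, do not let it drop. The jar with the blue lid and the steel pepper shaker belong to the kitchen: leave them standing where they are.

Things in the scene. Friction and masses are not known exactly. Their poses are not given: they have to be found in the camera images.
- chili_oil_jar: glass chili jar with a green lid, 64 mm (x) by 68 mm (y), 84 mm tall, 0.25 kg; loose, upright. Origin: centre of the underside, z up. Grip it at the lid and shoulder, across x (63 mm), from above, 60 to 72 mm above the underside. Belongs in the large round steel cup.
- spice_jar: small white round spice jar with a white cap and a leafy label, 47 mm across, 98 mm tall, 0.11 kg; loose, upright. Origin: centre of the underside, z up. Grip it from above anywhere round the cap and shoulder (46 to 50 mm, 60 to 98 mm up). Belongs in the small round steel cup.
- sesame_oil: small oil bottle of green glass with a yellow label and yellow cap, 57 to 62 mm across, 141 mm tall, 0.24 kg; loose, upright. Origin: centre of the underside, z up; the cap's axis is 2 mm from it along +x. Grip it by the cap (28 mm across, from 122 to 141 mm up; the neck below it widens) from above. Belongs in the tall black cup. Being the tallest, it can be in the gripper's way beside the others.
- pick_box: green upright box of toothpicks, 30 mm (x) by 52 mm (y), 75 mm tall, 0.06 kg; loose. Origin: centre of the underside, z up. Grip it across x (30 mm) near the top. Belongs in the oblong cup.
- blue_jar: kitchen's own sauce jar, brown sauce and a bright blue lid, 72 mm across, 120 mm tall; loose, stays where it stands. Origin: centre of the underside.
- pepper_shaker: kitchen's own plain grey steel pepper shaker with holes in its domed top, 58 mm across, 95 mm tall; loose, stays where it stands. Origin: centre of the underside.
- holder_chili: low LARGE round steel cup, 80 mm inside, 34 mm high. Fixed in the caddy with the other cups (zigzag row, order varies); x away from the robot, y along the table. Origin: centre of its underside, 8 mm above the worktop; floor inside 6 mm above it, wall 3 mm. A shelf 0.43 m up begins 80 to 120 mm behind the back cups: keep the gripper along y.
- holder_spice: SMALL round steel cup, 62 mm inside, 34 mm high. Fixed in the caddy with the other cups (zigzag row, order varies); x away from the robot, y along the table. Origin: centre of its underside, 8 mm above the worktop; floor inside 6 mm above it, wall 3 mm. A shelf 0.43 m up begins 80 to 120 mm behind the back cups: keep the gripper along y.
- holder_oil: TALL round BLACK plastic cup, 78 mm inside, 50 mm high. Fixed in the caddy with the other cups (zigzag row, order varies); x away from the robot, y along the table. Origin: centre of its underside, 8 mm above the worktop; floor inside 6 mm above it, wall 3 mm. A shelf 0.43 m up begins 80 to 120 mm behind the back cups: keep the gripper along y.
- holder_picks: OBLONG steel cup, inside 68 mm along x by 46 mm along y, 34 mm high. Fixed in the caddy with the other cups (zigzag row, order varies); x away from the robot, y along the table. Origin: centre of its underside, 8 mm above the worktop; floor inside 6 mm above it, wall 3 mm. A shelf 0.43 m up begins 80 to 120 mm behind the back cups: keep the gripper along y.
There are look-alikes about, which are no part of the job. There is more than one size of the pick_box; the job needs the larger.

How it is judged:
At the end, for the whole second after the job is handed in: Chili jar, spice jar, oil bottle and toothpick box each stand in their own cup: within 16 mm of the cup's axis, underside on the cup's floor (within 5 mm), upright within 0.1 rad, released and at rest; the blue-lidded jar and the pepper shaker are upright and within 30 mm of where they stood (horizontal distance between chili_oil_jar and holder_chili below 0.016 m and z of chili_oil_jar in the frame of holder_chili between 0.001 and 0.011 m and angle between each of chili_oil_jar, spice_jar, sesame_oil, pick_box's own z axis and vertical below 0.1 rad and linear speed of each of chili_oil_jar, spice_jar, sesame_oil, pick_box, pepper_shaker, blue_jar below 0.02 m/s and horizontal distance between spice_jar and holder_spice below 0.016 m and z of spice_jar in the frame of holder_spice between 0.001 and 0.011 m and horizontal distance between sesame_oil and holder_oil below 0.016 m and z of sesame_oil in the frame of holder_oil between 0.001 and 0.011 m and horizontal distance between pick_box and holder_picks below 0.016 m and z of pick_box in the frame of holder_picks between 0.001 and 0.011 m and distance of each of pepper_shaker, blue_jar from where it was at the start of the episode below 0.03 m and angle between each of pepper_shaker, blue_jar's own z axis and vertical below 0.15 rad); the robot touches nothing.
It fails at once if one of the four things falls or is flung: faster than 0.7 m/s while no finger touches it ((linear speed of chili_oil_jar above 0.7 m/s and contact force between the fingers and chili_oil_jar below 0.05 N) or (linear speed of spice_jar above 0.7 m/s and contact force between the fingers and spice_jar below 0.05 N) or (linear speed of sesame_oil above 0.7 m/s and contact force between the fingers and sesame_oil below 0.05 N) or (linear speed of pick_box above 0.7 m/s and contact force between the fingers and pick_box below 0.05 N)).
It fails at once if the pepper shaker is moved more than 30 mm or tipped (distance of pepper_shaker from where it was at the start of the episode above 0.03 m or angle between pepper_shaker's own z axis and vertical above 0.25 rad).
It fails at once if the blue jar is moved more than 30 mm or tipped (distance of blue_jar from where it was at the start of the episode above 0.03 m or angle between blue_jar's own z axis and vertical above 0.25 rad).
It also fails if it takes over 128 s, if anything falls off the work surface, if the arm or the gripper's body presses on something with over 40 N, if the wrist force passes 120 N, or if a joint passes its speed limit or range.

## Working session

There is one attempt and no reset: what is moved stays moved. The work goes in short steps, Python scripts to look and compute and a tool call to move; the robot and the scene stay as the last step left them, time stands still between calls to the robot, and variables do not carry over. Pictures are saved under pics/ and viewed, at most 17 in all, crops included, and the job is handed in when it is done.

Besides the shell and the picture viewer there is one more tool, called after ">>>" as name(argument=value, ...) on one line, values as JSON. servo_tool: Moves the arm, as the interface text tells. Its arguments: {"type":"object","properties":{"motion":{"type":"array","items":{"type":"number"}},"squeeze":{"type":"number"}},"required":["motion"]}

```bash
mkdir -p pics
cat > h.py <<'E'
from plant import manip, viewer, workorder
import numpy as np, cv2
from scipy.spatial.transform import Rotation as R
def ray(p,u,v):
    Rm=np.array(p["rotation"]); Rm=Rm if Rm.shape==(3,3) else R.from_rotvec(Rm).as_matrix()
    d=np.array([(u-p["cx"])/p["fx"],-(v-p["cy"])/p["fy"],-1.0])
    return np.array(p["xyz"]),Rm@d
def onz(p,u,v,z):
    o,d=ray(p,u,v); return o+d*(z-o[2])/d[2]
def proj(p,X):
    Rm=np.array(p["rotation"]); Rm=Rm if Rm.shape==(3,3) else R.from_rotvec(Rm).as_matrix()
    c=Rm.T@(np.array(X)-np.array(p["xyz"])); return p["cx"]+p["fx"]*c[0]/-c[2], p["cy"]-p["fy"]*c[1]/-c[2]
E
python3 - <<'E'
from h import *
np.set_printoptions(precision=3,suppress=True)
s=manip.read_state(); print(s)
for n in["scene","top"]:
    p=viewer.read_camera(n); print(n,{k:v for k,v in p.items() if k!="pixels"})
    cv2.imwrite(f"pics/{n}0.png",p["pixels"][:,:,::-1])
    for t in "chili_oil_jar spice_jar sesame_oil pick_box blue_jar pepper_shaker holder_chili holder_spice holder_oil holder_picks".split():
        print(t,[(round(float(d["score"]),2),[int(x) for x in d["box"]]) for d in viewer.masks_of(p,t)])
E
```

```text
{'t': 0.0, 'joint_positions': array([1.011, 0.259, 0.021, 1.334, 0.   , 1.418]), 'qvel': array([ 0.001, -0.001,  0.   ,  0.001,  0.   , -0.   ]), 'joint_efforts': array([ -0.001, -55.565,  34.453,   0.014,  -0.   ,  -0.   ]), 'tcp_pos': array([0.217, 0.505, 0.231]), 'tool_rot': array([-0.635, -3.076,  0.002]), 'ft_force': array([ 0.386,  0.777, -0.334]), 'ft_torque': array([-0.006,  0.006,  0.021]), 'finger_force': 0.0, 'finger_gap': 0.08543563436364186}
scene {'fx': 512.3970278917777, 'fy': 512.3970278917777, 'cx': 319.08277742112114, 'cy': 204.38768360365103, 'xyz': array([-0.494, -0.636,  0.75 ]), 'rotation': array([ 0.956, -0.456, -0.8  ]), 'shot': 1}
chili_oil_jar [(0.72, [316, 196, 341, 221]), (0.63, [273, 173, 303, 214])]
spice_jar [(0.88, [445, 214, 473, 256]), (0.54, [272, 175, 301, 215])]
sesame_oil [(0.55, [267, 150, 288, 195])]
pick_box [(0.9, [179, 194, 196, 216]), (0.57, [341, 190, 377, 217])]
blue_jar [(0.74, [269, 142, 292, 178])]
pepper_shaker [(0.76, [237, 144, 258, 176])]
holder_chili [(0.71, [342, 192, 374, 220])]
holder_spice [(0.85, [392, 201, 422, 226]), (0.7, [265, 150, 287, 196])]
holder_oil [(0.64, [362, 201, 395, 234])]
holder_picks [(0.56, [315, 194, 341, 222]), (0.17, [392, 202, 421, 223])]
top {'fx': 371.29461330604136, 'fy': 371.29461330604136, 'cx': 311.33294403941375, 'cy': 191.572652895052, 'xyz': array([0.173, 0.103, 0.952]), 'rotation': array([ 0.183, -0.191, -1.615]), 'shot': 2}
chili_oil_jar [(0.79, [252, 177, 279, 209])]
spice_jar [(0.85, [425, 122, 453, 153])]
sesame_oil [(0.59, [221, 159, 249, 194])]
pick_box [(0.73, [183, 267, 203, 287]), (0.35, [343, 143, 379, 176])]
blue_jar []
pepper_shaker [(0.89, [157, 150, 191, 182])]
holder_chili [(0.8, [311, 134, 343, 168])]
holder_spice [(0.79, [362, 118, 392, 147])]
holder_oil [(0.7, [342, 140, 379, 178])]
holder_picks [(0.74, [301, 163, 331, 199]), (0.26, [220, 160, 248, 193])]
```

Run:
```python
import cv2
a=cv2.imread("pics/scene0.png")[110:290,140:500]; b=cv2.imread("pics/top0.png")[80:320,120:480]
cv2.imwrite("pics/s0c.png",cv2.resize(a,None,fx=2.2,fy=2.2,interpolation=3)); cv2.imwrite("pics/t0c.png",cv2.resize(b,None,fx=2.2,fy=2.2,interpolation=3))
```

```text
(no output)
```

View pics/s0c.png

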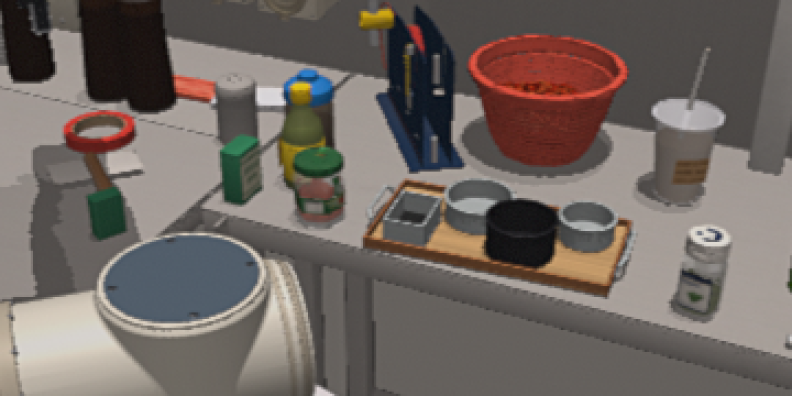

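View pics/t0c.png

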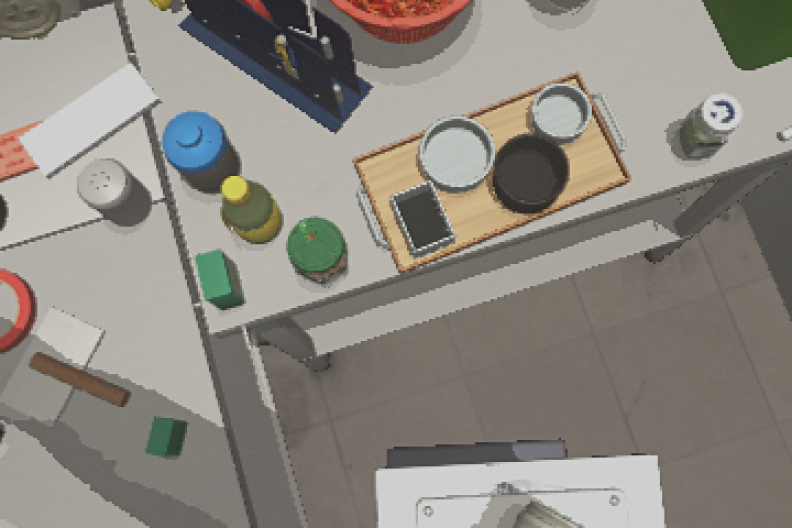

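Target boxes: the green box at scene px about (250,187) / top px (220,206) is the taller one and stands on the worktop by the jar. The look-alike at scene (188,206) / top (195,278) is smaller and shorter. Now I'll fit positions from both views.

```bash
cat > fit.py <<'E'
from h import *
from scipy.optimize import least_squares
def cyl(secs):
    a=np.linspace(0,2*np.pi,48); return np.vstack([np.c_[r*np.cos(a),r*np.sin(a),0*a+z] for r,z in secs])
def boxp(lx,ly,z0,z1): return np.array([[i*lx/2,j*ly/2,z] for i in(-1,1) for j in(-1,1) for z in(z0,z1)])
def fit(pts,obs,x0,yaw=None):
    # obs: list of (pic, box, weights)
    def f(q):
        c,s=(np.cos(q[2]),np.sin(q[2])) if yaw is not None else (1,0)
        P=pts@np.array([[c,s,0],[-s,c,0],[0,0,1]])+[q[0],q[1],0]; r=[]
        for p,b,w in obs:
            uv=np.array([proj(p,X) for X in P]); m=np.r_[uv.min(0),uv.max(0)]
            r+=list((m-(np.array(b)))*w)
        return np.array(r)
    q=least_squares(f,list(x0)+([yaw] if yaw is not None else []),diff_step=1e-4); return q.x,f(q.x)
E
cat > m.py <<'E'
from fit import *
np.set_printoptions(precision=3,suppress=True)
S=viewer.read_camera("scene");T=viewer.read_camera("top")
A=np.ones(4)
def g(p,roi):
    h=cv2.cvtColor(p["pixels"],cv2.COLOR_RGB2HSV); l,t,r,b=roi
    m=np.zeros(h.shape[:2],np.uint8); m[t:b,l:r]=((h[...,0]>60)&(h[...,0]<90)&(h[...,1]>90))[t:b,l:r]
    n,L,st,_=cv2.connectedComponentsWithStats(m); i=1+np.argmax(st[1:,4]); 
    x,y,w,hh,_=st[i]; return [x,y,x+w,y+hh],(L==i)
def best(p,t,near):
    for d in viewer.masks_of(p,t):
        b=np.array(d["box"])
        if abs((b[0]+b[2])/2-near[0])<15 and abs((b[1]+b[3])/2-near[1])<15:
            ys,xs=np.where(d["pixels"]); return [xs.min(),ys.min(),xs.max()+1,ys.max()+1]
def run(n,pts,s,t,ws=A,wt=A):
    o=[]
    if s: 
        b=best(S,n,s); 
        if b is not None:o.append((S,b,ws))
    if t:
        b=best(T,n,t)
        if b is not None:o.append((T,b,wt))
    q,r=fit(pts,o,onz(T,*t,0.03)[:2]); print(n,q,r.round(1))
run("chili_oil_jar",cyl([(.031,.0),(.033,.01),(.033,.06),(.0315,.084)]),(288,194),(265,193))
run("spice_jar",cyl([(.0235,0),(.0235,.098)]),(459,235),(439,138))
run("sesame_oil",cyl([(.0295,0),(.0295,.075)])*1 if 0 else np.vstack([cyl([(.0295,0),(.0295,.075)]),cyl([(.014,.122),(.014,.141)])+[.002,0,0]]),(277,172),(235,177),np.array([1,1,0,0]))
for n,r,h,s,t,ws in [("holder_chili",.043,.034,None,(327,151),A),("holder_spice",.034,.034,(407,213),(377,132),A),("holder_oil",.042,.05,(378,217),(360,159),A)]:
    run(n,cyl([(r,.008),(r,.008+h)]),s,t,ws)
run("holder_picks",boxp(.074,.052,.008,.042),(328,208),(316,181))
run("pepper_shaker",cyl([(.029,0),(.029,.08),(.012,.095)]),(248,160),(174,166))
bs,ms=g(S,(235,165,262,210)); bt,mt=g(T,(200,185,235,225)); print(bs,bt)
for y in(-1,-.5,0,.5,1):
    q,r=fit(boxp(.030,.052,0,.075),[(S,bs,A),(T,bt,A)],onz(T,220,206,.04)[:2],y); print("pick",q,r.round(1),(r**2).sum())
h=cv2.cvtColor(T["pixels"],cv2.COLOR_RGB2HSV); m=((h[...,0]>98)&(h[...,0]<112)&(h[...,1]>180)&(h[...,2]>120)).astype(np.uint8)
m[:120]=0;m[180:]=0;m[:,:190]=0;m[:,230:]=0; ys,xs=np.where(m); print("blue",xs.min(),xs.max(),ys.min(),ys.max(),onz(T,(xs.min()+xs.max())/2,(ys.min()+ys.max())/2,.115))
for n,uv in {"caddyTL":(282,153),"caddyBL":(303,202),"caddyBR":(405,161),"caddyTR":(382,114)}.items(): print(n,onz(T,*uv,.015))
E
python3 m.py
```

```text
chili_oil_jar [0.392 0.208] [ 0.3 -0.4 -0.3  0.4]
spice_jar [ 0.514 -0.251] [-0.3  0.2  0.6  0.6 -1.4 -0.7  0.7  0.5]
sesame_oil [0.44  0.285] [-0.7  0.1 -0.   0.   0.1 -1.   0.3  0.6]
holder_chili [0.505 0.044] [ 0.4 -0.1 -0.4  0.1]
holder_spice [ 0.552 -0.084] [ 0.8  0.1 -0.3  0.4 -0.1  0.2 -0.5 -0.1]
holder_oil [ 0.475 -0.04 ] [-0.3  0.3  0.3  1.7 -0.3 -0.9 -0.5  0. ]
holder_picks [0.429 0.089] [-2.7 -1.   2.8  2.3  3.2  1.2 -3.8 -1.8]
pepper_shaker [0.475 0.444] [-1.   0.5 -0.4  1.1  0.1 -0.2  0.2 -1.3]
[np.int32(240), np.int32(171), np.int32(257), np.int32(203)] [np.int32(209), np.int32(194), np.int32(225), np.int32(217)]
pick [ 0.369  0.329 -1.57 ] [-2.7 -1.2  2.6 -0.1 -1.5 -1.8  2.   2. ] 29.14296174303639
pick [ 0.369  0.329 -0.064] [-2.1 -1.   2.5 -0.2 -6.2  2.7  6.8 -2.4] 109.21400959672653
pick [0.369 0.329 0.015] [-2.5 -0.9  2.7 -0.4 -5.8  2.1  6.4 -1.9] 97.70475089525594
pick [0.369 0.329 0.015] [-2.5 -0.9  2.7 -0.4 -5.8  2.1  6.5 -1.9] 97.70480559468953
pick [0.369 0.329 1.571] [-2.7 -1.2  2.6 -0.1 -1.5 -1.8  2.   2. ] 29.144229704768676Traceback (most recent call last):
  File "m.py", line 35, in <module>
    m[:120]=0;m[180:]=0;m[:,:190]=0;m[:,230:]=0; ys,xs=np.where(m); print("blue",xs.min(),xs.max(),ys.min(),ys.max(),onz(T,(xs.min()+xs.max())/2,(ys.min()+ys.max())/2,.115))
                                                                                 ~~~~~~^^
    return umr_minimum(a, axis, None, out, keepdims, initial, where)
ValueError: zero-size array to reduction operation minimum which has no identity
```

```bash
python3 - <<'E'
import cv2,numpy as np
s=cv2.imread("pics/scene0.png");t=cv2.imread("pics/top0.png")
f=lambda a,x,y,w,h:cv2.resize(a[y:y+h,x:x+w],(390,290),interpolation=0)
o=np.vstack([np.hstack([f(s,225,160,54,40),f(s,165,185,54,40)]),np.hstack([f(t,195,188,54,40),f(t,170,260,54,40)])])
cv2.imwrite("pics/box.png",o)
E
cat > b.py <<'E'
from fit import *
np.set_printoptions(precision=3,suppress=True)
S=viewer.read_camera("scene");T=viewer.read_camera("top")
A=np.ones(4)
for n,p,near in[("s",S,(328,208)),("t",T,(316,181))]:
    d=viewer.masks_of(p,"holder_picks")
    for e in d: print(n,e["box"],round(e["score"],2))
def bb(p,near):
    for e in viewer.masks_of(p,"holder_picks"):
        b=np.array(e["box"])
        if abs(b[0]+b[2]-2*near[0])<30: return b
o=[(S,bb(S,(328,208)),A),(T,bb(T,(316,181)),A)]
print(fit(boxp(.074,.052,.008,.042),o,(.43,.09),.35))
E
python3 b.py
```

```text
s [313.3, 198.1, 343.6, 224.5] 0.58
t [301.2, 163.0, 329.1, 200.1] 0.76
t [210.1, 192.4, 234.9, 221.6] 0.55
(array([0.423, 0.082, 0.244]), array([ 0.242, -0.44 , -0.715,  1.589, -0.175,  0.375,  0.078, -1.158]))
```

View pics/box.png

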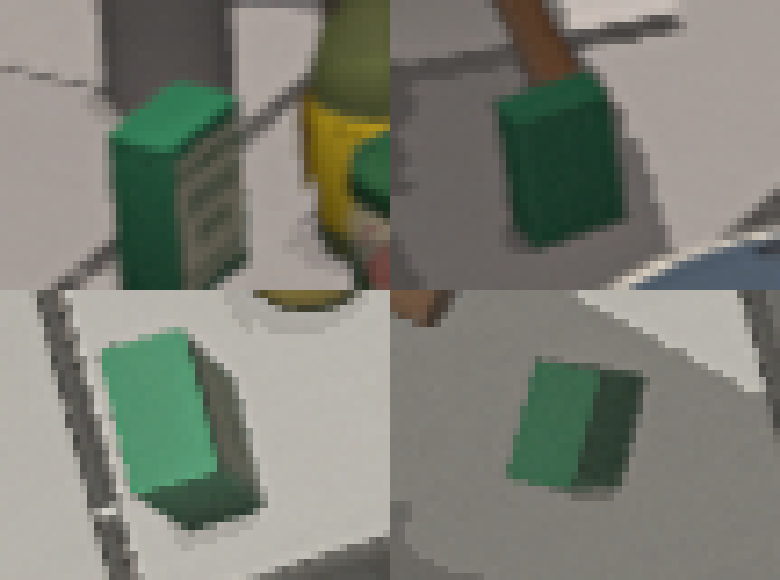

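Left pair (scene (250,187), top (217,205)) is the larger box, with a 30x52 top face and 75 mm tall. The right one is smaller, so it is the look-alike.

Run:
```python
import cv2,numpy as np
from h import *
np.set_printoptions(precision=4,suppress=True)
T=viewer.read_camera("top")
c=[(209.1,196.3),(220.6,193.2),(225.1,212.8),(213.3,216)]
C=np.array([onz(T,*u,.075) for u in c])[:,:2]
e=C[1]-C[0]+C[2]-C[3]; l=C[0]-C[3]+C[1]-C[2]
print(C,C.mean(0),np.linalg.norm(e)/2,np.linalg.norm(l)/2,np.degrees(np.arctan2(e[1],e[0])),np.degrees(np.arctan2(l[1],l[0])))
t=cv2.cvtColor(T["pixels"],cv2.COLOR_RGB2BGR)
cv2.imwrite("pics/cups.png",cv2.resize(t[110:210,290:415],(750,600),interpolation=0))
print("blue",onz(T,120+195/2.2,80+140/2.2,.118))
```

```text
[[0.386  0.3412]
 [0.3922 0.3134]
 [0.3433 0.3024]
 [0.337  0.3306]] [0.3646 0.3219] 0.02867504415438721 0.05010837469182762 -77.37768704332605 12.441712912274912
blue [0.5047 0.3321 0.118 ]
```

View pics/cups.png

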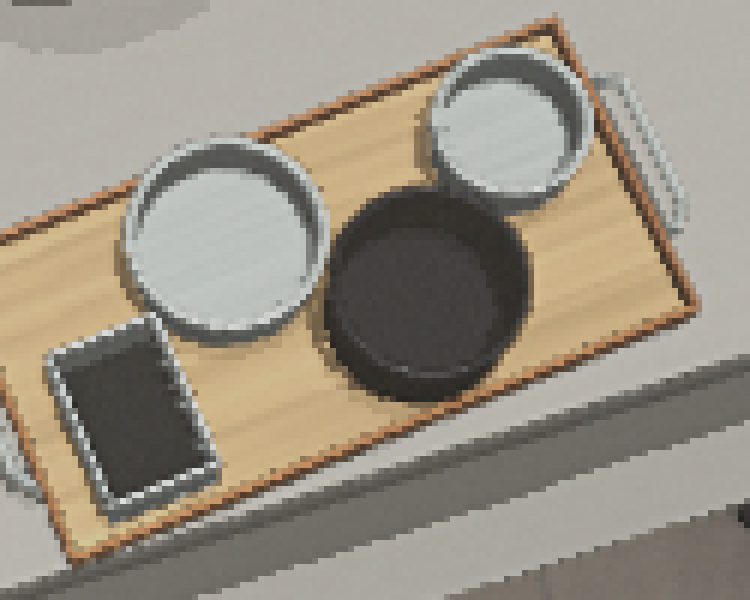

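Run:
```python
from h import *
np.set_printoptions(precision=4,suppress=True)
T=viewer.read_camera("top")
P=lambda x,y:(290+x/6,110+y/6)
C=np.array([onz(T,*P(*u),.042) for u in[(48,350),(160,320),(217,465),(107,505)]])[:,:2]
e=C[0]-C[1]+C[3]-C[2]; l=C[0]-C[3]+C[1]-C[2]
print("picks",C.mean(0),np.linalg.norm(e)/2,np.linalg.norm(l)/2,np.degrees(np.arctan2(e[1],e[0]))-90,np.degrees(np.arctan2(l[1],l[0])))
for n,u,z in[("chili",(225,236),.042),("spice",(511,124),.042),("oil",(429,288),.058)]: print(n,onz(T,*P(*u),z))
for u in[(560,18),(698,305),(78,562)]: print(onz(T,*P(*u),.018))
s=manip.read_state();M=R.from_rotvec(s["tool_rot"]).as_matrix();print(M)
```

```text
picks [0.4273 0.089 ] 0.04948344989062322 0.07036616336793047 15.03180529023355 17.395757395051827
chili [0.5028 0.0451 0.042 ]
spice [ 0.5478 -0.083   0.042 ]
oil [ 0.4692 -0.0383  0.058 ]
[ 0.6079 -0.1149  0.018 ]
[ 0.4684 -0.1621  0.018 ]
[0.3676 0.1157 0.018 ]
[[-0.9184  0.3957 -0.    ]
 [ 0.3957  0.9184 -0.    ]
 [-0.     -0.     -1.    ]]
```

>>> servo_tool(motion=[1,0,0,0,-7,1,0,0,0,-7,1,0,0,0,-7,1,0,0,0,-7,1,0,0,0,-7,1,0,0,0,-7,1,0,0,0,0,1,0,0,0,0], squeeze=40)

```text
t: 3.02
tcp_pos: [0.2176, 0.5051, 0.2313]
tool_rot: [0.504, -3.101, 0.0]
ft_force: [0.7, -0.0, -0.0]
finger_gap: 0.0857
finger_force: 0.0
```

```bash
cat > go.py <<'E'
import sys
from h import *
np.set_printoptions(precision=4,suppress=True)
# usage: go.py x y z [x y z ...]: tool shifts in cm leg by leg from the present pose
s=manip.read_state();M=R.from_rotvec(s["tool_rot"]).as_matrix();p=np.array(s["tcp_pos"])
print("yaw",np.degrees(np.arctan2(M[1,1],M[0,1])),p,s["t"],s["finger_gap"],s["joint_positions"],s["ft_force"])
for t in np.array(sys.argv[1:],float).reshape(-1,3): print((M.T@(t-p)*100).round(2)); p=t
E
python3 go.py .392 .208 .2 .392 .208 .048 .392 .208 .2 .504 .0445 .2 .504 .0445 .062
```

```text
yaw 108.4749133663072 [0.2176 0.5051 0.2313] 3.0167 0.08566932240509696 [ 1.0114  0.2586  0.0215  1.3337 -0.      0.689 ] [ 0.6565 -0.0182 -0.0446]
[ -7.13 -33.71   3.13]
[-0.   0.  15.2]
[  0.   -0.  -15.2]
[ -5.44 -19.06   0.  ]
[-0.   0.  13.8]
```

>>> servo_tool(motion=[1,-0.71,-3.37,0.31,0,1,-0.71,-3.37,0.31,0,1,-0.71,-3.37,0.31,0,1,-0.71,-3.37,0.31,0,1,-0.71,-3.37,0.31,0,1,-0.71,-3.37,0.31,0,1,-0.71,-3.37,0.31,0,1,-0.71,-3.37,0.31,0])

```text
t: 3.68
tcp_pos: [0.3583, 0.2664, 0.2065]
tool_rot: [-0.503, 3.101, 0.0]
ft_force: [1.0, 1.3, 0.8]
finger_gap: 0.0854
finger_force: 0.0
```

>>> servo_tool(motion=[1,-0.71,-3.37,0.31,0,1,-0.71,-3.37,0.31,0,1,0,0,0,0,1,0,0,2.0,0,1,0,0,2.5,0,1,0,0,2.5,0,1,0,0,0,0,1,0,0,0,0])

```text
t: 4.35
tcp_pos: [0.3922, 0.2086, 0.1301]
tool_rot: [0.506, -3.098, 0.001]
ft_force: [1.1, 0.3, 0.1]
finger_gap: 0.0856
finger_force: 0.0
```

```bash
python3 go.py .392 .208 .04
python3 - <<'E'
from h import *
o=[]
for n,l,t in[("scene",255,130),("top",225,150)]:
    p=viewer.read_camera(n); s=manip.read_state()["tcp_pos"]
    print(n,"tcp px",proj(p,s),"jar axis lid",proj(p,[.392,.208,.084]))
    o.append(cv2.resize(cv2.cvtColor(p["pixels"],cv2.COLOR_RGB2BGR)[t:t+100,l:l+80],(400,500),interpolation=0))
cv2.imwrite("pics/g1.png",np.hstack(o))
E
```

```text
yaw 108.54646019569613 [0.3922 0.2086 0.1301] 4.35 0.08558433501203681 [ 0.2994  0.1383 -0.403   1.0318 -0.     -0.0243] [1.1414 0.3376 0.051 ]
[ 0.02 -0.05  9.01]
scene tcp px (np.float64(284.48908469486196), np.float64(166.28984481375662)) jar axis lid (np.float64(284.99582632883556), np.float64(182.06305660498532))
top tcp px (np.float64(260.4705640014005), np.float64(184.58389982933616)) jar axis lid (np.float64(263.5640887327193), np.float64(190.17193191312987))
```

View pics/g1.png

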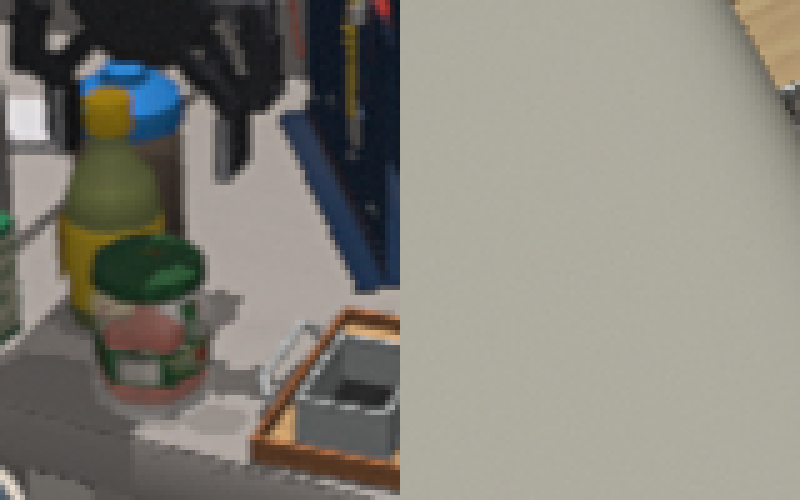

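The scene view shows the chili lid at px (285,183), which matches the prediction. The fingers straddle it, so I'll go down and grip.

>>> servo_tool(motion=[1,0,0,3,0,1,0,0,3,0,1,0,0,2,0,1,0,0,1,0,1,0,0,0,0,0,0,0,0,0,0,0,0,0,0,0,0,0,0,0])

```text
t: 5.12
tcp_pos: [0.3941, 0.2093, 0.0425]
tool_rot: [-0.509, 3.097, 0.001]
ft_force: [-2.6, -0.2, 10.1]
finger_gap: 0.063
finger_force: 41.0
```

>>> servo_tool(motion=[0,0,0,0,0,0,0,0,0,0,0,0,0,0,0,0,0,0,0,0,0,0,0,-1,0,0,0,0,-1,0,0,0,0,-1,0,0,0,0,0,0])

```text
t: 5.78
tcp_pos: [0.3944, 0.2092, 0.073]
tool_rot: [-0.509, 3.095, 0.001]
ft_force: [0.6, 0.6, -1.4]
finger_gap: 0.063
finger_force: 44.2
```

```bash
python3 go.py .392 .208 .13 .504 .0445 .13 .504 .0445 .055
python3 - <<'E'
from h import *
p=viewer.read_camera("scene")
cv2.imwrite("pics/g2.png",cv2.resize(cv2.cvtColor(p["pixels"],cv2.COLOR_RGB2BGR)[130:230,245:405],(640,400),interpolation=0))
E
```

```text
yaw 108.68587517156041 [0.3944 0.2092 0.073 ] 5.7833 0.06296633407068392 [ 0.2993  0.1917 -0.5015  0.8729 -0.0001 -0.0268] [ 0.5757  0.5515 -1.4209]
[ 0.24 -0.04 -5.7 ]
[ -5.37 -19.08   0.03]
[0.03 0.   7.5 ]
```

View pics/g2.png

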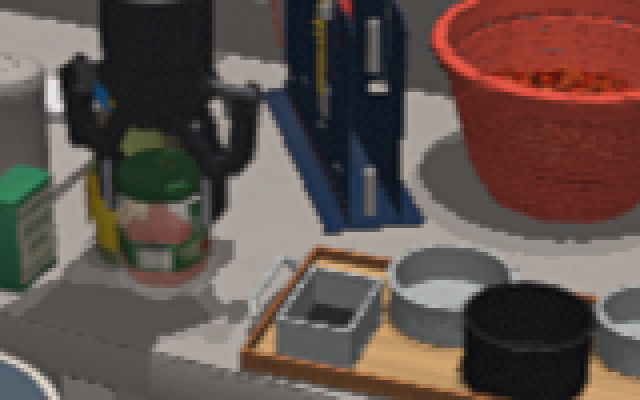

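>>> servo_tool(motion=[0,0,0,-2,0,0,0,0,-2,0,0,0,0,-2,0,0,-0.5,-1.9,0,0,0,-1,-3.4,0,0,0,-1,-3.4,0,0,0,-1,-3.4,0,0,0,-1,-3.4,0,0])

```text
t: 6.5
tcp_pos: [0.4858, 0.0748, 0.1303]
tool_rot: [-0.511, 3.099, -0.0]
ft_force: [-0.5, 0.8, -1.7]
finger_gap: 0.063
finger_force: 45.2
```

>>> servo_tool(motion=[0,-0.6,-2.3,0,0,0,-0.3,-1.3,0,0,0,0,0,0,0,0,0,0,0,0,0,0,0,2,0,0,0,0,0,0,0,0,0,0,0,0,0,0,0,0])

```text
t: 7.17
tcp_pos: [0.5049, 0.0459, 0.1108]
tool_rot: [0.512, -3.1, -0.0]
ft_force: [-0.3, -0.1, -2.6]
finger_gap: 0.063
finger_force: 45.4
```

```bash
python3 go.py .504 .0445 .11 .504 .0445 .058
python3 - <<'E'
from fit import *
np.set_printoptions(precision=4,suppress=True)
S=viewer.read_camera("scene");T=viewer.read_camera("top"); s=manip.read_state()["tcp_pos"]
for n,p in(("s",S),("t",T)):
    print(n,"pred bottom px",proj(p,[s[0],s[1],s[2]-.04]),"lid",proj(p,[s[0],s[1],s[2]+.044]))
    for d in viewer.masks_of(p,"chili_oil_jar"): print(np.round(d["box"],1),round(d["score"],2))
    for d in viewer.masks_of(p,"holder_chili"): print("h",np.round(d["box"],1),round(d["score"],2))
cv2.imwrite("pics/g3.png",np.vstack([cv2.resize(cv2.cvtColor(p["pixels"],cv2.COLOR_RGB2BGR)[t:t+75,l:l+160],(640,300),interpolation=0) for p,t,l in((S,155,295),(T,110,270))]))
E
```

```text
yaw 108.76742744335594 [0.5049 0.0459 0.1108] 7.1667 0.06304129585941105 [-0.0751  0.2534 -0.3051  1.0123  0.0001 -0.4026] [-0.251  -0.1333 -2.5835]
[ 0.13 -0.11  0.08]
[-0.  -0.   5.2]
s pred bottom px (np.float64(358.01628452695184), np.float64(189.29563537120436)) lid (np.float64(359.4178893551255), np.float64(161.2875921572669))
[346.1 155.4 375.  197.8] 0.69
h [342.4 194.9 376.9 217. ] 0.69
h [391.9 199.2 421.  224. ] 0.36
t pred bottom px (np.float64(327.7422058853465), np.float64(144.37388963328084)) lid (np.float64(329.26816951245763), np.float64(131.27526747113086))
```

View pics/g3.png

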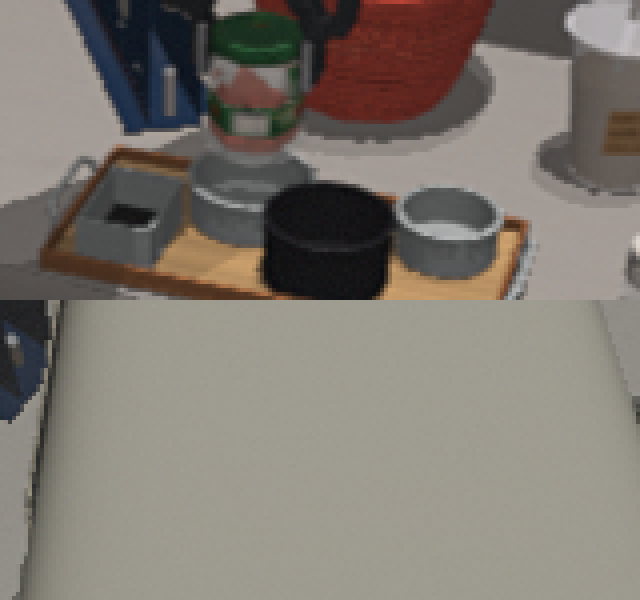

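The jar hangs over the large cup: jar centre at scene u of about 359, cup rim at about 358. Lowering now.

>>> servo_tool(motion=[0,0.1,-0.1,1,0,0,0,0,1.5,0,0,0,0,1,0,0,0,0,0.7,0,0,0,0,0.5,0,0,0,0,0.3,0,0,0,0,0.2,0,0,0,0,0,0])

```text
t: 8.13
tcp_pos: [0.5047, 0.0438, 0.0583]
tool_rot: [-0.51, 3.1, -0.0]
ft_force: [0.6, -0.2, -3.1]
finger_gap: 0.0631
finger_force: 45.3
```

>>> servo_tool(motion=[0,0,0,0.1,0,0,0,0,0.1,0,0,0,0,0.1,0,0,0,0,0,0,0,0,0,0,0,0,0,0,0,0,0,0,0,0,0,0,0,0,0,0])

```text
t: 8.8
tcp_pos: [0.5049, 0.0437, 0.0566]
tool_rot: [-0.51, 3.098, -0.001]
ft_force: [-4.3, -1.5, 11.7]
finger_gap: 0.0625
finger_force: 46.6
```

>>> servo_tool(motion=[0,0,0,-0.1,0,0,0,0,0,0,0.8,0,0,0,0,0.9,0,0,0,0,1,0,0,0,0,1,0,0,0,0,1,0,0,0,0,1,0,0,-1,0])

```text
t: 9.47
tcp_pos: [0.5037, 0.0438, 0.065]
tool_rot: [0.51, -3.097, -0.001]
ft_force: [0.2, 0.5, -0.7]
finger_gap: 0.0855
finger_force: 0.0
```

>>> servo_tool(motion=[1,0,0,-2,0,1,0,0,-3,0,1,0,0,-3,0,1,0,0,-3,0,1,0,-1,0,0,1,0,-3,0,0,1,0,-4,0,0,1,0,-4,0,0])

```text
t: 10.13
tcp_pos: [0.5434, -0.0708, 0.1764]
tool_rot: [-0.513, 3.099, -0.0]
ft_force: [0.5, 0.4, 0.1]
finger_gap: 0.0849
finger_force: 0.0
```

```bash
python3 go.py .514 -.251 .17 .514 -.251 .065
python3 - <<'E'
from fit import *
np.set_printoptions(precision=4,suppress=True)
S=viewer.read_camera("scene")
for d in viewer.masks_of(S,"chili_oil_jar"): print(np.round(d["box"],1),round(d["score"],2))
P=cyl([(.031,.0),(.033,.01),(.033,.06),(.0315,.084)])
for z in(.014,.024):
  uv=np.array([proj(S,X+[.504,.0445,z]) for X in P]); print(z,uv.min(0),uv.max(0))
for x,r in(((.504,.0445,.042),.043),((.5505,-.0835,.042),.034),((.472,-.0385,.058),.042)):
  uv=np.array([proj(S,X+x) for X in cyl([(r,0)])]); print("rim",uv.min(0),uv.max(0))
cv2.imwrite("pics/g4.png",cv2.resize(cv2.cvtColor(S["pixels"],cv2.COLOR_RGB2BGR)[160:260,305:485],(792,440),interpolation=0))
E
```

```text
yaw 108.80897842593315 [ 0.5434 -0.0708  0.1764] 10.1333 0.08490660021490401 [-0.2828  0.276  -0.0953  1.1987  0.0001 -0.611 ] [0.5105 0.44   0.1404]
[  8.59 -16.11   0.64]
[ 0.01  0.   10.5 ]
[346.5 175.1 374.2 206.8] 0.68
0.014 [345.2712 175.3093] [370.384  213.6765]
0.024 [345.3837 172.0426] [370.5933 210.5298]
rim [341.8052 191.1165] [373.4105 207.1453]
rim [394.2138 201.2265] [420.1521 214.6373]
rim [360.4615 200.5695] [393.1323 217.6502]
```

View pics/g4.png

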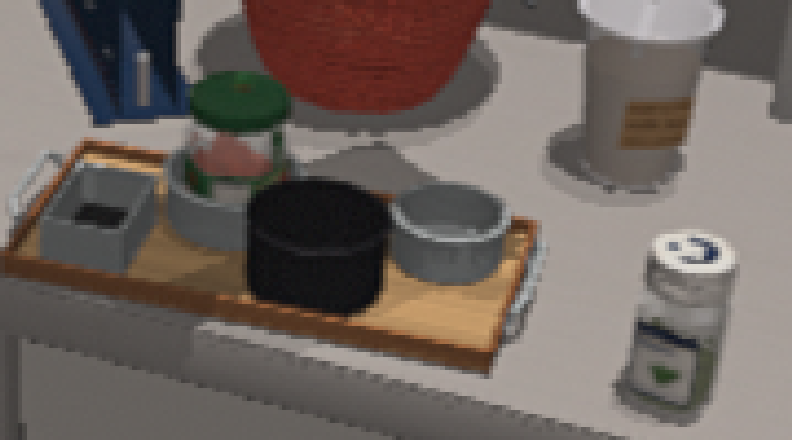

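>>> servo_tool(motion=[1,1.72,-3.22,0.12,0,1,1.72,-3.22,0.12,0,1,1.72,-3.22,0.12,0,1,1.72,-3.22,0.12,0,1,1.71,-3.23,0.12,0,1,0,0,0,0,1,0,0,2,0,1,0,0,2,0])

```text
t: 10.9
tcp_pos: [0.5135, -0.251, 0.1301]
tool_rot: [-0.507, 3.099, -0.002]
ft_force: [0.0, -0.3, -1.0]
finger_gap: 0.0857
finger_force: 0.0
```

```bash
python3 go.py .514 -.251 .056
python3 - <<'E'
from h import *
S=viewer.read_camera("scene"); print(proj(S,[.514,-.251,.098]),proj(S,manip.read_state()["tcp_pos"]))
T=viewer.read_camera("top"); print(proj(T,[.514,-.251,.098]))
cv2.imwrite("pics/g5.png",np.hstack([cv2.resize(cv2.cvtColor(p["pixels"],cv2.COLOR_RGB2BGR)[t:t+80,l:l+80],(400,400),interpolation=0) for p,t,l in((S,180,420),(T,100,400))]))
E
```

```text
yaw 108.59866585374402 [ 0.5135 -0.251   0.1301] 10.9 0.08565075088392048 [-0.6015  0.3405 -0.1235  1.1049  0.0002 -0.9261] [ 0.0452 -0.2578 -1.0112]
[-0.04 -0.01  7.41]
(np.float64(462.5479730835618), np.float64(217.47688196487647)) (np.float64(463.2489372369714), np.float64(207.65185470306847))
(np.float64(448.28515715686217), np.float64(131.1150136704891))
```

View pics/g5.png

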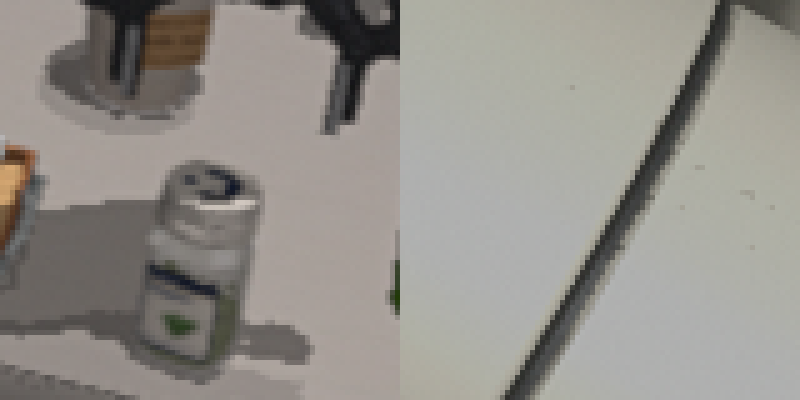

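Cap at scene px (462,216), which fits the prediction. Descending.

>>> servo_tool(motion=[1,0,0,2.5,0,1,0,0,2.5,0,1,0,0,1.6,0,1,0,0,0.8,0,1,0,0,0,0,0,0,0,0,0,0,0,0,0,0,0,0,0,0,0])

```text
t: 11.67
tcp_pos: [0.514, -0.2504, 0.0577]
tool_rot: [-0.51, 3.098, -0.002]
ft_force: [-0.4, 0.5, 0.0]
finger_gap: 0.0512
finger_force: 0.0
```

>>> servo_tool(motion=[0,0,0,0,0,0,0,0,0,0,0,0,0,0,0,0,0,0,0,0,0,0,0,0,0,0,0,0,-1,0,0,0,0,-1,0,0,0,0,-1,0])

```text
t: 12.33
tcp_pos: [0.5135, -0.2502, 0.0878]
tool_rot: [-0.51, 3.099, -0.001]
ft_force: [0.1, -0.2, -1.2]
finger_gap: 0.0465
finger_force: 41.1
```

```bash
python3 go.py .514 -.251 .145  .5505 -.0835 .145 .5505 -.0835 .072;  python3 - <<'E'
from h import *
S=viewer.read_camera("scene")
for d in viewer.masks_of(S,"spice_jar"): print(np.round(d["box"],1),round(d["score"],2))
E
```

```text
yaw 108.6922393213609 [ 0.5135 -0.2502  0.0878] 12.3333 0.04646084156027602 [-0.6002  0.3716 -0.1922  1.0063 -0.0001 -0.9265] [ 0.1354 -0.2084 -1.2119]
[-0.03 -0.1  -5.72]
[-8.83 14.7  -0.01]
[0.  0.  7.3]
[448.5 202.5 475.8 247.9] 0.78
```

>>> servo_tool(motion=[0,0,0,-3,0,0,0,0,-2.7,0,0,-0.8,1.4,0,0,0,-1.8,3.0,0,0,0,-1.8,3.0,0,0,0,-1.8,3.0,0,0,0,-1.8,3.0,0,0,0,-0.8,1.2,0,0])

```text
t: 13.1
tcp_pos: [0.55, -0.08, 0.1435]
tool_rot: [-0.513, 3.099, 0.001]
ft_force: [-0.5, -0.9, -1.7]
finger_gap: 0.0468
finger_force: 41.7
```

>>> servo_tool(motion=[0,0,0,0,0,0,0,0,1,0,0,0,0,1,0,0,0,0,0.5,0,0,0,0,0,0,0,0,0,0,0,0,0,0,0,0,0,0,0,0,0])

```text
t: 13.77
tcp_pos: [0.55, -0.084, 0.1185]
tool_rot: [-0.509, 3.1, -0.0]
ft_force: [0.2, -0.2, -1.1]
finger_gap: 0.0467
finger_force: 41.7
```

```bash
python3 go.py .5505 -.0835 .12 .5505 -.0835 .074;  python3 - <<'E'
from fit import *
S=viewer.read_camera("scene"); s=manip.read_state()["tcp_pos"]
for d in viewer.masks_of(S,"spice_jar"): print(np.round(d["box"],1),round(d["score"],2))
uv=np.array([proj(S,X+s-[0,0,.0577]) for X in cyl([(.0235,0),(.0235,.098)])]); print(uv.min(0),uv.max(0))
cv2.imwrite("pics/g6.png",cv2.resize(cv2.cvtColor(S["pixels"],cv2.COLOR_RGB2BGR)[150:240,335:455],(640,480),interpolation=0))
E
```

```text
yaw 108.65158223819978 [ 0.55   -0.084   0.1185] 13.7667 0.04665944546134475 [-0.3024  0.3252 -0.1784  1.0667 -0.     -0.628 ] [ 0.2164 -0.2388 -1.0531]
[-0.06  0.04 -0.15]
[0.  0.  4.6]
[398.1 166.8 422.  208.8] 0.8
[267.7 152.4 286.6 200. ] 0.3
[398.87090365 164.34446373] [420.93693669 206.42715571]
```

View pics/g6.png

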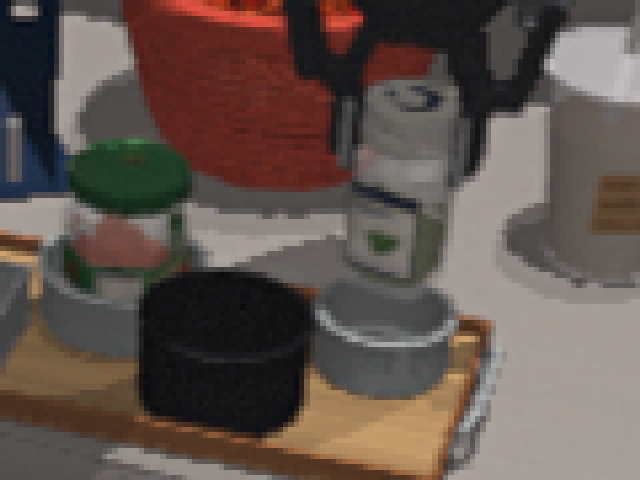

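The spice jar hangs over the small cup: jar base at scene px (410,203), cup at u 407. Lowering.

>>> servo_tool(motion=[0,0,0,1.0,0,0,0,0,1.2,0,0,0,0,1.0,0,0,0,0,0.5,0,0,0,0,0.3,0,0,0,0,0.2,0,0,0,0,0,0,0,0,0,0,0])

```text
t: 14.53
tcp_pos: [0.5501, -0.0836, 0.0765]
tool_rot: [-0.51, 3.1, -0.0]
ft_force: [-0.4, -0.4, -0.4]
finger_gap: 0.0466
finger_force: 41.7
```

>>> servo_tool(motion=[0,0,0,0.1,0,0,0,0,0.1,0,0,0,0,0.1,0,0,0,0,0,0,0,0,0,0,0,0,0,0,0,0,0,0,0,0,0,0,0,0,0,0])

```text
t: 15.2
tcp_pos: [0.5499, -0.0836, 0.0733]
tool_rot: [-0.51, 3.1, 0.0]
ft_force: [-0.5, -0.2, -1.3]
finger_gap: 0.0468
finger_force: 41.7
```

Not down yet; about 2 mm more.

>>> servo_tool(motion=[0,0,0,0.1,0,0,0,0,0.1,0,0,0,0,0,0,0,0,0,0,0,0,0,0,0,0,0,0,0,0,0,0,0,0,0,0,0,0,0,0,0])

```text
t: 15.87
tcp_pos: [0.5502, -0.0834, 0.0721]
tool_rot: [-0.51, 3.099, -0.0]
ft_force: [-2.6, 1.5, 8.7]
finger_gap: 0.0465
finger_force: 42.6
```

>>> servo_tool(motion=[0,0,0,0,0,0.6,0,0,0,0,0.7,0,0,0,0,0.8,0,0,0,0,0.9,0,0,0,0,1,0,0,0,0,1,0,0,-1,0,1,0,0,-2,0])

```text
t: 16.53
tcp_pos: [0.5487, -0.0832, 0.1001]
tool_rot: [0.509, -3.096, -0.003]
ft_force: [1.1, -0.7, 0.0]
finger_gap: 0.0852
finger_force: 0.0
```

>>> servo_tool(motion=[1,0,0,-3,0,1,0,0,-4,0,1,0,0,-3,0,1,0,2,0,0,1,0,4,0,0,1,0,4,0,0,1,0,4,0,0,1,0,4,0,0])

```text
t: 17.2
tcp_pos: [0.4913, 0.0883, 0.2022]
tool_rot: [-0.509, 3.099, -0.0]
ft_force: [0.9, -0.1, -0.4]
finger_gap: 0.085
finger_force: 0.0
```

```bash
python3 go.py .44 .285 .2 .44 .285 .122;  python3 - <<'E'
from fit import *
np.set_printoptions(precision=4,suppress=True)
S=viewer.read_camera("scene"); T=viewer.read_camera("top")
for d in viewer.masks_of(S,"spice_jar"): print(np.round(d["box"],1),round(d["score"],2))
for z in(.014,):
  uv=np.array([proj(S,X+[.5505,-.0835,z]) for X in cyl([(.0235,0),(.0235,.098)])]); print(uv.min(0),uv.max(0))
# yellow cap: scene and top
for n,p,(l,t,r,b) in(("s",S,(262,140,300,165)),("t",T,(210,150,250,185))):
    h=cv2.cvtColor(p["pixels"],cv2.COLOR_RGB2HSV); m=np.zeros((400,640),bool); m[t:b,l:r]=((h[...,0]>20)&(h[...,0]<34)&(h[...,1]>150)&(h[...,2]>120))[t:b,l:r]
    k,L,st,c=cv2.connectedComponentsWithStats(m.astype(np.uint8)); print(n,st[1:],c[1:],"pred cap mid",proj(p,[.441,.285,.132]),proj(p,[.441,.285,.141]))
    print([onz(p,*q,.134) for q in c[1:]])
E
```

```text
yaw 108.64282262511823 [0.4913 0.0883 0.2022] 17.2 0.08499285926376146 [ 0.0094  0.1825 -0.1542  1.2333  0.     -0.3159] [ 0.9419 -0.1005 -0.3751]
[-1.43 20.28  0.21]
[0.01 0.   7.8 ]
[396.3 181.4 418.9 213.8] 0.73
[397.3218 180.3011] [418.9066 221.4899]
s [[272 148   9   8  57]] [[276.0526 151.2982]] pred cap mid (np.float64(276.1252350233052), np.float64(152.1746678656973)) (np.float64(275.9997613079942), np.float64(149.25085158401058))
[array([0.442 , 0.2861, 0.134 ])]
t [[221 160  11  11  81]] [[226.0988 165.1111]] pred cap mid (np.float64(227.11324417202678), np.float64(166.35911872041817)) (np.float64(226.240117041968), np.float64(165.17568480219592))
[array([0.4435, 0.2869, 0.134 ])]
```

>>> servo_tool(motion=[0.8,-0.3,4,0,0,0.8,-0.3,4,0,0,0.8,-0.3,4,0,0,0.8,-0.3,4,0,0,0.8,-0.3,3,0,0,0.8,-0.1,1.4,0,0,0.8,0,0,0,0,0.8,0,0,0,0])

```text
t: 18.02
tcp_pos: [0.4424, 0.2853, 0.2014]
tool_rot: [-0.512, 3.1, -0.001]
ft_force: [-0.6, -0.7, 0.3]
finger_gap: 0.0683
finger_force: 0.0
```

>>> servo_tool(motion=[0.8,0,0,1.5,0,0.8,0,0,2.5,0,0.8,0,0,1.5,0,0.8,0,0,1,0,0.8,0,0,0.5,0,0.8,0,0,0,0,0.8,0,0,0,0,0.8,0,0,0,0])

```text
t: 18.68
tcp_pos: [0.4427, 0.2853, 0.1322]
tool_rot: [-0.509, 3.099, 0.001]
ft_force: [1.4, 0.8, 0.1]
finger_gap: 0.0686
finger_force: 0.0
```

```bash
python3 go.py .442 .286 .122;  python3 - <<'E'
from h import *
S=viewer.read_camera("scene")
cv2.imwrite("pics/g7.png",cv2.resize(cv2.cvtColor(S["pixels"],cv2.COLOR_RGB2BGR)[110:230,220:370],(750,600),interpolation=0))
E
```

```text
yaw 108.66461185850349 [0.4427 0.2853 0.1322] 18.6833 0.06860885201122066 [ 0.413   0.2675 -0.2256  1.0762 -0.      0.0873] [1.3534 0.7534 0.1366]
[0.04 0.09 1.02]
```

View pics/g7.png

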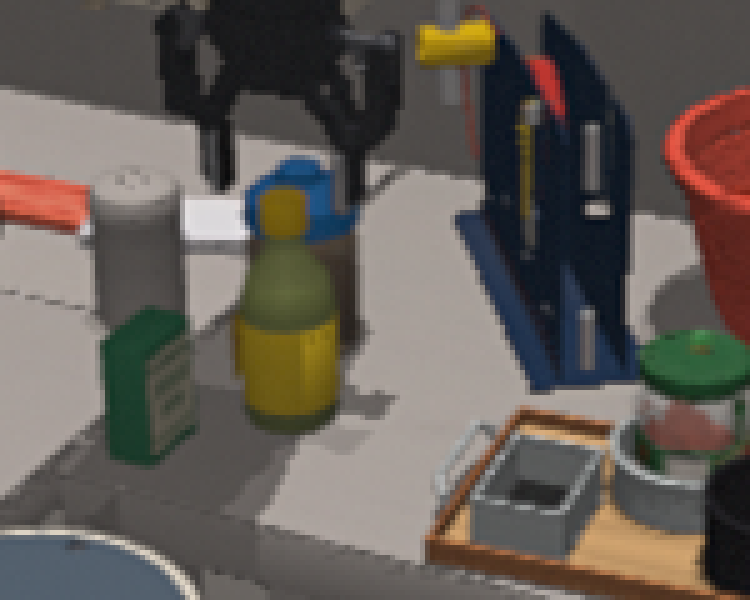

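The cap at tile (283,210), scene px about (277,152), lies midway between the fingers. Down 12 mm and close.

>>> servo_tool(motion=[0.8,0,0,0.8,0,0.8,0,0,0.4,0,0.8,0,0,0,0,0,0,0,0,0,0,0,0,0,0,0,0,0,0,0,0,0,0,0,0,0,0,0,0,0], squeeze=60)

```text
t: 19.4
tcp_pos: [0.4422, 0.2855, 0.1196]
tool_rot: [-0.51, 3.099, 0.0]
ft_force: [-0.6, 0.1, 3.9]
finger_gap: 0.026
finger_force: 58.8
```

>>> servo_tool(motion=[0,0,0,0,0,0,0,0,0,0,0,0,0,0,0,0,0,0,0,0,0,0,0,-1,0,0,0,0,-1,0,0,0,0,-1,0,0,0,0,0,0])

```text
t: 20.07
tcp_pos: [0.4429, 0.2857, 0.1517]
tool_rot: [-0.51, 3.097, 0.001]
ft_force: [0.3, 0.3, -2.2]
finger_gap: 0.0259
finger_force: 59.2
```

```bash
python3 go.py .442 .286 .21 .472 -.0385 .21 .472 -.0385 .14
```

```text
yaw 108.69177410585021 [0.4429 0.2857 0.1517] 20.0667 0.025883712114005173 [ 0.4136  0.2542 -0.1916  1.1219 -0.      0.0874] [ 0.3068  0.348  -2.2055]
[ 0.06  0.06 -5.83]
[  7.56 -31.7   -0.03]
[ 0.02 -0.    7.  ]
```

>>> servo_tool(motion=[0,0,0,-2.5,0,0,0,0,-3,0,0,0,0,-2.8,0,0,0.4,-1.7,0,0,0,0.8,-3.4,0,0,0,0.8,-3.4,0,0,0,0.8,-3.4,0,0,0,0.8,-3.4,0,0])

```text
t: 20.73
tcp_pos: [0.4567, 0.1275, 0.2324]
tool_rot: [-0.511, 3.099, -0.0]
ft_force: [0.4, -0.6, -2.2]
finger_gap: 0.0256
finger_force: 59.6
```

>>> servo_tool(motion=[0,0.8,-3.4,0,0,0,0.8,-3.4,0,0,0,0.8,-3.4,0,0,0,0.8,-3.4,0,0,0,0.5,-1.9,0,0,0,0.3,-0.9,0,0,0,0,0,0,0,0,0,0,0,0])

```text
t: 21.4
tcp_pos: [0.4714, -0.0392, 0.2323]
tool_rot: [0.509, -3.1, -0.001]
ft_force: [-0.3, 0.3, -2.0]
finger_gap: 0.0256
finger_force: 59.7
```

```bash
cat > sc.py <<'E'
import sys
from fit import *
S=viewer.read_camera("scene"); s=np.array(manip.read_state()["tcp_pos"])
P=np.vstack([cyl([(.0295,0),(.0295,.075)]),cyl([(.014,.122),(.014,.141)])])
uv=np.array([proj(S,X+s-[0,0,.1196]) for X in P]); print("pred",uv.min(0),uv.max(0))
for d in viewer.masks_of(S,"sesame_oil"): print(np.round(d["box"],1),round(d["score"],2))
cv2.imwrite(sys.argv[1],cv2.resize(cv2.cvtColor(S["pixels"],cv2.COLOR_RGB2BGR)[130:250,305:455],(750,600),interpolation=0))
E
python3 go.py .472 -.0385 .235 .472 -.0385 .165; python3 sc.py pics/g8.png
```

```text
yaw 108.63108954288141 [ 0.4714 -0.0392  0.2323] 21.4 0.025554839886650544 [-0.2608  0.1272 -0.1449  1.299   0.0004 -0.5859] [-0.2576  0.2857 -1.9955]
[-0.07  0.04 -0.27]
[-0. -0.  7.]
pred [366.30878222 136.62736912] [392.09321295 196.41030028]
[367.9 141.6 393.6 196.4] 0.93
```

View pics/g8.png

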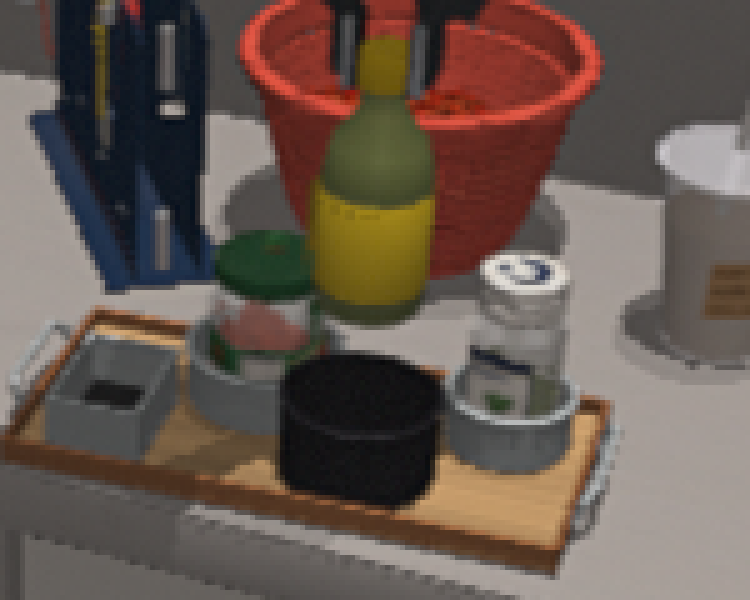

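>>> servo_tool(motion=[0,0,0,1.5,0,0,0,0,1.5,0,0,0,0,1.0,0,0,0,0,0.5,0,0,0,0,0,0,0,0,0,0,0,0,0,0,0,0,0,0,0,0,0])

```text
t: 22.17
tcp_pos: [0.472, -0.0392, 0.188]
tool_rot: [-0.511, 3.099, -0.001]
ft_force: [0.2, -0.3, -3.0]
finger_gap: 0.0257
finger_force: 59.7
```

```bash
python3 go.py .472 -.0385 .165 .472 -.0385 .137; python3 sc.py pics/g9.png
```

```text
yaw 108.71359304447267 [ 0.472  -0.0392  0.188 ] 22.1667 0.02572548129038723 [-0.2603  0.1462 -0.2365  1.1869  0.     -0.5869] [ 0.18   -0.3429 -3.0041]
[-0.02  0.07  2.3 ]
[0.  0.  2.8]
pred [365.72218041 153.395344  ] [391.02084928 211.6532321 ]
[364.8 156.3 389.7 211.1] 0.76
```

View pics/g9.png

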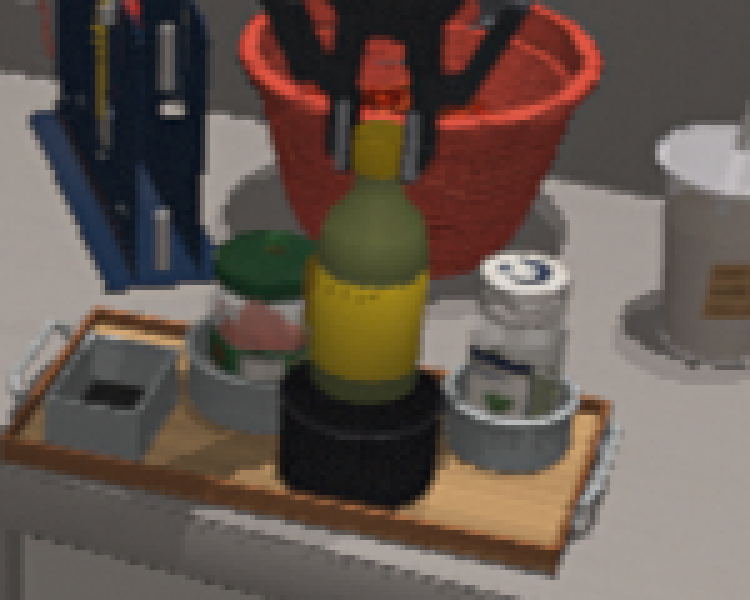

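The bottle base (tile u 366) is centred over the black rim (tile u 362). Lowering into the cup.

>>> servo_tool(motion=[0,0,0,1.0,0,0,0,0,1.2,0,0,0,0,1.2,0,0,0,0,0.8,0,0,0,0,0.5,0,0,0,0,0.2,0,0,0,0,0,0,0,0,0,0,0])

```text
t: 22.93
tcp_pos: [0.4718, -0.0394, 0.1387]
tool_rot: [-0.51, 3.099, -0.0]
ft_force: [0.7, 0.7, -1.9]
finger_gap: 0.026
finger_force: 59.8
```

>>> servo_tool(motion=[0,0,0,0.1,0,0,0,0,0.1,0,0,0,0,0.1,0,0,0,0,0,0,0,0,0,0,0,0,0,0,0,0,0,0,0,0,0,0,0,0,0,0])

```text
t: 23.6
tcp_pos: [0.4716, -0.0393, 0.1353]
tool_rot: [-0.51, 3.1, -0.0]
ft_force: [-0.0, 0.2, -2.8]
finger_gap: 0.0263
finger_force: 59.8
```

>>> servo_tool(motion=[0,0,0,0.1,0,0,0,0,0.1,0,0,0,0,0,0,0,0,0,0,0,0,0,0,0,0,0,0,0,0,0,0,0,0,0,0,0,0,0,0,0])

```text
t: 24.27
tcp_pos: [0.4718, -0.0394, 0.1336]
tool_rot: [-0.51, 3.099, -0.0]
ft_force: [0.4, -0.5, 6.1]
finger_gap: 0.0259
finger_force: 60.4
```

>>> servo_tool(motion=[0,0,0,0,0,0.5,0,0,0,0,0.6,0,0,0,0,0.7,0,0,0,0,0.7,0,0,0,0,0.7,0,0,0,0,0.7,0,0,-1,0,0.7,0,0,-2,0])

```text
t: 24.93
tcp_pos: [0.4704, -0.039, 0.1618]
tool_rot: [0.509, -3.096, -0.003]
ft_force: [0.7, -0.2, -0.1]
finger_gap: 0.06
finger_force: 0.0
```

>>> servo_tool(motion=[0.7,0,0,-3,0,0.7,0,0,-2,0,0.7,0,2,0,0,0.7,0,4,0,0,0.7,0,4,0,0,0.7,0,4,0,0,0.7,0,4,0,0,0.7,0,4,0,0])

```text
t: 25.6
tcp_pos: [0.4001, 0.1705, 0.2134]
tool_rot: [-0.509, 3.1, 0.0]
ft_force: [1.5, 0.2, 0.8]
finger_gap: 0.0603
finger_force: 0.0
```

>>> servo_tool(motion=[0.7,0,0,0,3,0.7,0,0,0,3,0.7,0,0,0,0,0.7,0,0,0,0,0.7,0,0,0,0,0.7,0,0,0,0,0.7,0,0,0,0,0.7,0,0,0,0])

```text
t: 26.27
tcp_pos: [0.4013, 0.1687, 0.2132]
tool_rot: [0.346, -3.122, -0.0]
ft_force: [-0.6, 0.2, -0.2]
finger_gap: 0.0596
finger_force: 0.0
```

```bash
python3 go.py .3655 .322 .13 .3655 .322 .052
python3 - <<'E'
from fit import *
np.set_printoptions(precision=4,suppress=True)
S=viewer.read_camera("scene"); P=boxp(.03,.052,0,.075)
a=np.radians(12.5); M=np.array([[np.cos(a),-np.sin(a),0],[np.sin(a),np.cos(a),0],[0,0,1]])
# box x axis at -77.4deg
a=np.radians(-77.4); M=np.array([[np.cos(a),-np.sin(a),0],[np.sin(a),np.cos(a),0],[0,0,1]])
Q=P@M.T+[.3655,.322,0]
img=cv2.cvtColor(S["pixels"],cv2.COLOR_RGB2BGR)[150:220,220:420]
img=cv2.resize(img,(800,280),interpolation=0)
T=viewer.read_camera("top"); im2=cv2.resize(cv2.cvtColor(T["pixels"],cv2.COLOR_RGB2BGR)[110:225,195:425],(800,300)[:2] and (600,300),interpolation=0)
for X in Q:
    u,v=proj(S,X); cv2.circle(img,(int((u+.5-220)*4),int((v+.5-150)*4)),2,(0,0,255),-1)
    u,v=proj(T,X); cv2.circle(im2,(int((u+.5-195)*600/230),int((v+.5-110)*300/115)),2,(0,0,255),-1)
cv2.imwrite("pics/g10.png",np.vstack([img,np.pad(im2,((0,0),(0,200),(0,0)))]))
for d in viewer.masks_of(S,"sesame_oil"): print(np.round(d["box"],1),round(d["score"],2))
E
```

```text
yaw 102.66163447457755 [0.4013 0.1687 0.2132] 26.2667 0.05959299207796741 [ 0.2047  0.0697 -0.2597  1.2414  0.     -0.0163] [-0.6345  0.1504 -0.1567]
[ 0.13 15.74  8.32]
[-0.  -0.   7.8]
[365.3 175.7 389.4 218.3] 0.75
```

View pics/g10.png

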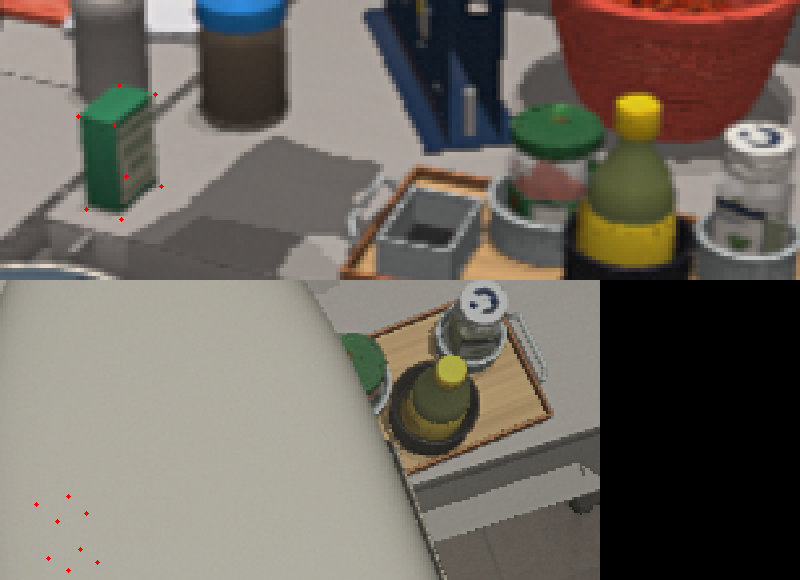

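>>> servo_tool(motion=[0.7,0,2.7,0,0,0.7,0,4,0,0,0.7,0,4,0,0,0.7,-0.1,3.5,0,0,0.7,0,1.5,0,0,0.7,0,0,2,0,0.7,0,0,3.3,0,0.7,0,0,3,0])

```text
t: 27.08
tcp_pos: [0.3676, 0.3231, 0.1295]
tool_rot: [-0.349, 3.121, 0.001]
ft_force: [0.2, -0.1, 0.3]
finger_gap: 0.0599
finger_force: 0.0
```

>>> servo_tool(motion=[0.7,0,0,0,0,0.7,0,0,0,0,0.7,0,0,0,0,0.7,0,0,0,0,0.7,0,0,0,0,0.7,0,0,0,0,0.7,0,0,0,0,0.7,0,0,0,0])

```text
t: 27.75
tcp_pos: [0.3677, 0.3225, 0.1307]
tool_rot: [-0.347, 3.122, 0.0]
ft_force: [-0.1, 0.4, 0.7]
finger_gap: 0.0596
finger_force: 0.0
```

```bash
python3 go.py .368 .322 .045
python3 - <<'E'
from h import *
S=viewer.read_camera("scene")
cv2.imwrite("pics/g11.png",cv2.resize(cv2.cvtColor(S["pixels"],cv2.COLOR_RGB2BGR)[130:220,210:310],(500,450),interpolation=0))
E
```

```text
yaw 102.68782216131301 [0.3677 0.3225 0.1307] 27.75 0.059574152040700996 [ 0.5482  0.2088 -0.3108  1.0505 -0.      0.3268] [-0.0601  0.4325  0.6987]
[-0.01 -0.06  8.57]
```

View pics/g11.png

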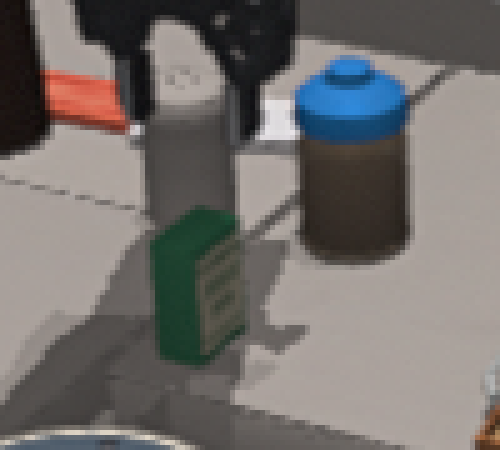

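The fingers (tile u of about 135 and 245) straddle the box top at tile (195,225), scene px about (249,175). Down and grip.

>>> servo_tool(motion=[0.7,0,0,2.5,0,0.7,0,0,2.5,0,0.7,0,0,2,0,0.7,0,0,1.1,0,0.7,0,0,0.5,0,0.7,0,0,0,0,0,0,0,0,0,0,0,0,0,0], squeeze=30)

```text
t: 28.47
tcp_pos: [0.3681, 0.3228, 0.0451]
tool_rot: [-0.347, 3.121, 0.001]
ft_force: [-0.2, 0.2, 0.7]
finger_gap: 0.0367
finger_force: 0.0
```

>>> servo_tool(motion=[0,0,0,0,0,0,0,0,0,0,0,0,0,0,0,0,0,0,0,0,0,0,0,0,0,0,0,0,0,0,0,0,0,0,0,0,0,0,-1,0])

```text
t: 29.13
tcp_pos: [0.367, 0.3221, 0.0536]
tool_rot: [0.347, -3.121, 0.001]
ft_force: [-1.1, -0.3, -0.2]
finger_gap: 0.0296
finger_force: 35.2
```

```bash
python3 go.py .368 .322 .15 .427 .0885 .15 .427 .0885 .12
```

```text
yaw 102.69048753843379 [0.367  0.3221 0.0536] 29.1333 0.0295959171485165 [ 0.5483  0.2804 -0.4355  0.8565 -0.      0.3268] [-1.0611 -0.2686 -0.1929]
[-0.08 -0.04 -9.64]
[ -0.63 -24.08   0.01]
[-0.  0.  3.]
```

>>> servo_tool(motion=[0,0,0,-3,0,0,0,0,-3,0,0,0,0,-3,0,0,-0.1,-2,0,0,0,-0.1,-4,0,0,0,-0.1,-4,0,0,0,-0.1,-4,0,0,0,-0.1,-4,0,0])

```text
t: 29.8
tcp_pos: [0.4119, 0.1464, 0.1446]
tool_rot: [-0.349, 3.121, -0.0]
ft_force: [1.2, 0.8, -0.4]
finger_gap: 0.0297
finger_force: 35.2
```

>>> servo_tool(motion=[0,-0.1,-3.5,0,0,0,0,-2,0,0,0,0,-0.6,0,0,0,0,0,0,-3,0,0,0,0,-3,0,0,0,2,0,0,0,0,1,0,0,0,0,0,0])

```text
t: 30.47
tcp_pos: [0.425, 0.0893, 0.1127]
tool_rot: [0.51, -3.097, -0.001]
ft_force: [0.6, -0.3, -0.6]
finger_gap: 0.0295
finger_force: 35.2
```

>>> servo_tool(motion=[0,0,0,0,0,0,0,0,0,0,0,0,0,0,0,0,0,0,0,0,0,0,0,0,0,0,0,0,0,0,0,0,0,0,0,0,0,0,0,0])

```text
t: 31.13
tcp_pos: [0.4264, 0.0887, 0.1143]
tool_rot: [-0.51, 3.1, 0.0]
ft_force: [-0.2, -0.6, 0.1]
finger_gap: 0.0298
finger_force: 35.2
```

```bash
python3 go.py .427 .0885 .11 .427 .0885 .061
python3 - <<'E'
from fit import *
S=viewer.read_camera("scene"); s=np.array(manip.read_state()["tcp_pos"])
img=cv2.resize(cv2.cvtColor(S["pixels"],cv2.COLOR_RGB2BGR)[160:235,290:390],(800,600),interpolation=0)
def rot(d): a=np.radians(d); return np.array([[np.cos(a),-np.sin(a),0],[np.sin(a),np.cos(a),0],[0,0,1]])
for P,o,c in((boxp(.052,.03,0,.075),s-[0,0,.045],(0,0,255)),(boxp(.074,.052,.008,.042),[.427,.0885,0],(255,0,0))):
    for X in P@rot(18.7).T+o:
        u,v=proj(S,X); cv2.circle(img,(int((u+.5-290)*8),int((v+.5-160)*8)),3,c,-1)
cv2.imwrite("pics/g12.png",img)
E
```

```text
yaw 108.68734439629239 [0.4264 0.0887 0.1143] 31.1333 0.029778816008893372 [ 0.0119  0.136  -0.4505  0.9843  0.     -0.3143] [-0.2384 -0.6008  0.0996]
[-0.05 -0.04  0.43]
[0.  0.  4.9]
```

View pics/g12.png

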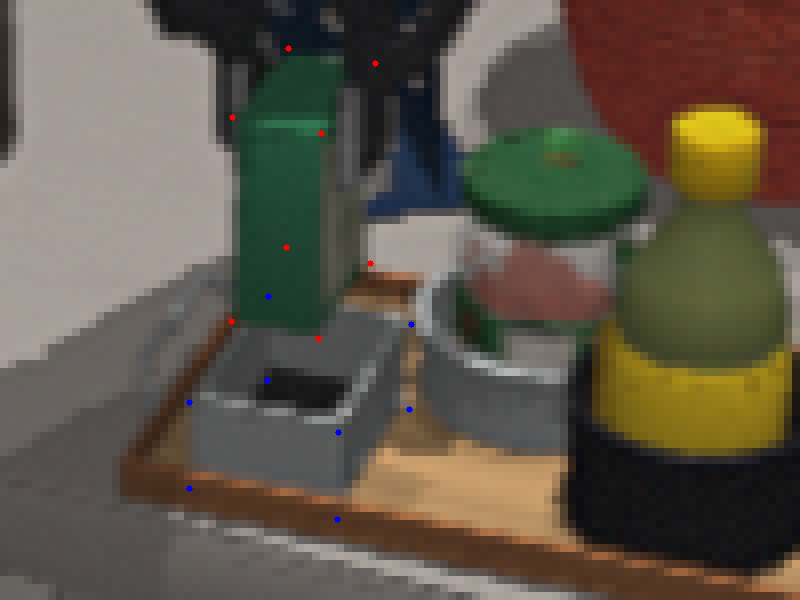

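The box bottom is at tile (285,325) over the cup rim centred at tile (296,356). Shift about 2.5 mm along +y, then lower.

>>> servo_tool(motion=[0,-0.1,0.25,0.8,0,0,0,0,1,0,0,0,0,1,0,0,0,0,1,0,0,0,0,0.7,0,0,0,0,0.4,0,0,0,0,0.2,0,0,0,0,0,0])

```text
t: 31.85
tcp_pos: [0.4264, 0.0914, 0.0629]
tool_rot: [0.51, -3.099, -0.0]
ft_force: [0.1, -0.0, 0.1]
finger_gap: 0.0292
finger_force: 35.2
```

>>> servo_tool(motion=[0,0,0,0.1,0,0,0,0,0.1,0,0,0,0,0,0,0,0,0,0,0,0,0,0,0,0,0,0,0,0,0,0,0,0,0,0,0,0,0,0,0])

```text
t: 32.52
tcp_pos: [0.4265, 0.0914, 0.0613]
tool_rot: [-0.51, 3.1, -0.0]
ft_force: [-0.8, -0.8, -0.7]
finger_gap: 0.0297
finger_force: 35.2
```

>>> servo_tool(motion=[0,0,0,0.1,0,0,0,0,0.1,0,0,0,0,0.1,0,0,0,0,0,0,0,0,0,0,0,0,0,0,0,0,0,0,0,0,0,0,0,0,0,0])

```text
t: 33.18
tcp_pos: [0.4265, 0.0914, 0.0591]
tool_rot: [-0.51, 3.099, -0.0]
ft_force: [-5.2, 0.1, 14.2]
finger_gap: 0.0295
finger_force: 37.2
```

>>> servo_tool(motion=[0,0,0,-0.1,0,0.45,0,0,0,0,0.5,0,0,0,0,0.6,0,0,0,0,0.6,0,0,0,0,0.6,0,0,0,0,0.6,0,0,-1,0,0.6,0,0,-2,0])

```text
t: 33.85
tcp_pos: [0.4252, 0.0913, 0.0879]
tool_rot: [0.509, -3.096, -0.001]
ft_force: [-0.2, 0.4, 0.6]
finger_gap: 0.0514
finger_force: 0.0
```

>>> servo_tool(motion=[0.6,0,0,-3,0,0.6,0,0,-4,0,0.6,0,0,-4,0,0.6,0,2,0,0,0.6,0,4,0,0,0.6,0,4,0,0,0.6,0,4,0,0,0.6,0,3,0,0])

```text
t: 34.52
tcp_pos: [0.3708, 0.2545, 0.1994]
tool_rot: [-0.51, 3.1, 0.001]
ft_force: [0.1, -0.1, -0.4]
finger_gap: 0.0514
finger_force: 0.0
```

Run:
```python
from h import *
S=viewer.read_camera("scene");T=viewer.read_camera("top")
cv2.imwrite("pics/g13.png",np.hstack([cv2.resize(cv2.cvtColor(p["pixels"],cv2.COLOR_RGB2BGR)[t:t+110,l:l+h],(400,400*110//h),interpolation=0) for p,t,l,h in((S,140,220,210),(T,100,285,130))] if 0 else [cv2.resize(cv2.cvtColor(S["pixels"],cv2.COLOR_RGB2BGR)[140:240,225:425],(440,330),interpolation=0),cv2.resize(cv2.cvtColor(T["pixels"],cv2.COLOR_RGB2BGR)[105:205,290:395],(346,330),interpolation=0)]))
```

```text
(no output)
```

View pics/g13.png

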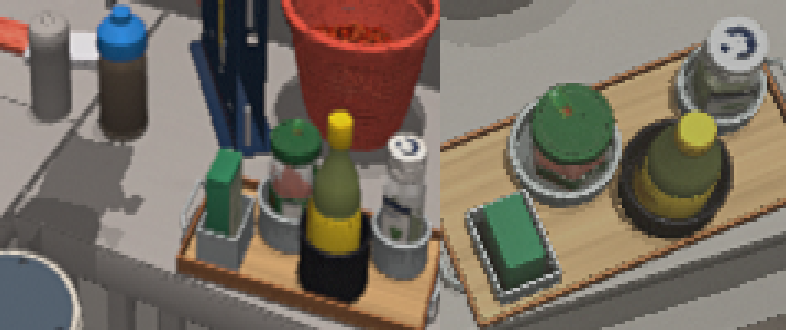

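All four stand upright in their own cups, and the blue jar and the shaker are where they were. Handing in.

```bash
python3 -c "
from plant import workorder
print(workorder.sign_off())"
```

```text
the job is handed in; nothing more can be done
None
```

I handed the job in. The chili jar, spice jar, oil bottle and larger toothpick box each stand upright and fully down in their own cups, and the blue-lidded jar and pepper shaker were not moved; sign-off returned no verdict.

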